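# Snap a C-shaped label holder onto a sprung display bar

## Robot

A 6-joint arm with a two-finger parallel gripper is mounted at the origin on a cart in front of the work surface, level with it; the furniture and walls round the work are solid. World frame = base frame: x ahead of the robot, y to its left, z up, the work surface at z = 0. Lengths are in m, angles in degrees, forces in N, time in s.
With the tool pointing down it reaches from about 0.25 to 0.775 m from the base axis. Payload 8.9 kg.
Tool frame: the origin (TCP) lies at the very end of the fingers, on their centre line; the grasp point (between the pads) lies 19 mm behind it (arm.grip_depth is the z of the grasp point in the tool frame, in m); z points along the fingers, y is the line along which they close (so a half turn about z gives the same grasp; the last joint's range is limited). The gripper opens to 85 mm and grips with 20 to 120 N. Pads are 22 mm wide; open, the fingers measure 114 mm over their backs; the gripper's body (76 mm by 85 mm) begins 54 mm behind the grasp point. The pads swing forward as they close: fully open they stand 13 mm farther back than shut.
Start: joints at [-76.908, 16.656, -8.789, 64.555, 0, 82.019], TCP at [0.189, -0.49, 0.231] pointing down, gripper open.
Joint ranges: [-144.48, 144.48], [-52.06, 99.96], [-74.48, 78.29], [-112.23, 115.85], [-86.99, 84.42], [-180, 180]. Speed limits (degrees/s): [127.2, 127.2, 159.86, 180, 180, 180].

## Interface

Orientations are given as a 3x3 rotation matrix whose columns are the frame's x, y, z axes.
In Python, from plant import readout, eyes, close_job, arm gives the robot as it stands. The module is installed in compiled form; this text tells all that it offers.
- The arm moves only by the tool apply_moves, never from a script. Its argument "plan" is text: rows parted by semicolons, each of 5 numbers parted by spaces: the shift along the tool's x, y, z in m, then the turn about the tool's z in rad, then the gripper's target within -1 to 1 (fully open at 1, half-way at 0, shut at -1). A call has 1 to 8 rows; each row is the pose to reach, as a shift and turn from the pose commanded when the call began, along the tool's axes at that moment; what a row does not reach only later rows make up. A row lasts 1/12 s, in which the tool goes at most 41.7 mm and 7.16 degrees, less where a joint would pass 70% of its speed; a pose out of reach is approached as far as the arm can. A call with a gripper value outside its range is refused whole. The fingers move at their own pace and stop on an object; "grip_force" is the grip in N (left out, the last holds). Time passes only in rows, so rows that repeat a pose let the fingers close. It gives the time, the measured TCP pose, the force, the opening and the grip force at its end, in the units of the state.
- readout.state(): the state, without advancing time (a new reading comes with each control period).
- eyes.read_camera(name): name is "scene" or "top"; returns a dict with "color" (384x512x3 uint8, red, green, blue), "fx", "fy", "cx", "cy" (pixels), "dist" ([k1, k2, p1, p2, k3] as OpenCV has them; the pictures are not rectified), "position" and "orientation" of the camera in the world. Camera axes: x right, y down, z forward; pixel columns grow to the right and rows downward; lengths in m; the calibration is good to about 2 mm. A picture is of the moment at which its call begins. There is no depth.
- close_job(): hands the job in; it is judged then, once.
The state is a dict: "clock": time; "joint_pos": joint angles; "joint_velocities": joint speeds; "joint_torque": joint torques, N m; "tool_pos": TCP position; "tcp_rot": TCP orientation; "contact_force": force on the tool from outside, world axes, zero at the start; "ft_torque": the same for the moment, N m; "width": finger opening in m; "grasp_force": force on a finger pad.
Only numpy, scipy, OpenCV 4.12 (cv2) and the standard library are available. Lean on these libraries where they do the work, as an engineer would, in place of code of your own. Each camera call takes 0.05 s, during which the arm holds its last target. There are 200 camera calls.

## Task

Take the orange press-on label holder by its label plate and press it straight down, open jaws first, over the sprung metal bar of the desk stand until it snaps fully home. Do this on the bare right-hand part of the bar, well away from the red stop collar, then slide the holder along the bar until it rests right against the collar, and let go with the label standing upright. The parts are light plastic: feel your way, never press or push hard (25 N breaks something), and do not disturb the mug, the mouse or the sticky notes.

Things in the scene. Friction and masses are not known exactly. Their poses are not given: they have to be found in the camera images.
- holder_label (a point): Orange label holder, loose, 84 mm tall, 50 g: upright label plate (9 mm thick along x, 44 mm wide along y, 50 mm high, white paper panels) on a C-shaped clip. This point: middle of the plate, where to pinch it (across x), 60 mm above the jaw tips it stands on, 44 mm above holder_bore, 23 mm below the plate's top; the clip's top (30 x 28 mm) is 26 mm lower. z up; same both ways round.
- holder_bore (a point): Centre of the clip's bore, 44 mm below holder_label, same axes, y along the bore; it lies on the bar's axis when fully home. The clip is 28 mm long along y (end faces 14 mm from here). The gap points down: flared lips 25 mm apart at the tips (16 mm below here) lead the bar in if it is within 3 mm sideways, and then it meets the rounded beads of two springy jaws, 7 mm apart.
- holder: The whole holder; origin between the jaw tips, 16.5 mm below holder_bore, same axes. Pressed on, its jaws spread over the 12 mm bar against a push that rises to some 7 to 9 N (it varies), then they snap past and the push drops suddenly. Once home they grip the bar firmly: it takes a similar pull to come off, and about 1 N to slide along.
- bar_mid (a point): Middle of the straight bright metal bar, on its axis: 12 x 12 mm with well rounded corners, 242 mm free length between black end blocks (22 x 18 x 20 mm), 105 mm above the table at rest. y runs along the bar (+y towards the red stop collar, at the robot's left), z up.
- bar: The sprung bar with end blocks, legs and stop collar; origin at bar_mid, same axes. It stands on two sprung legs over a grey base plate (70 x 310 mm, fixed to the table). The whole bar sinks straight down under a push, about 3.3 mm per newton, to a hard stop at 40 mm, and rises again when relieved: it recedes from a holder being pressed on.
- stop_face (a point): Centre, on the bar's axis, of the flat face of the red stop collar that looks along the bar's -y towards the bare right-hand part. The collar (24 mm diameter, 14 mm long, black thumb screw underneath) is clamped somewhere on the left half of the bar and moves up and down with it. With the holder against it holder_bore is 14 mm to the -y side of this point.
- mug_mid (a point): White coffee mug with handle, 92 mm wide, 95 mm tall; point half-way up. To be left alone.
- mouse_mid (a point): White computer mouse, 105 x 60 x 39 mm; point half-way up. To be left alone.
- notes_mid (a point): Yellow sticky-note pad, 78 x 78 x 24 mm; point half-way up. To be left alone.
Things that resemble listed ones, but are neither listed nor needed, are in the scene too. Of the things that look like the holder, take the one that is farthest to the robot's right at the start.

How it is judged (in metres and radians):
On the way, in this order (a step that is already met when the one before it is completed fails the run):
1. the holder is snapped fully home on the bare part of the bar, at least 30 mm of bare bar between it and the red stop collar (x of holder_bore in the frame of bar_mid between -0.003 and 0.003 m and z of holder_bore in the frame of bar_mid between -0.003 and 0.003 m and angle between the y axis of holder_bore and the y axis of bar_mid, either way round below 0.12 rad and y of holder_bore in the frame of stop_face below -0.044 m), for 0.1 s.
2. the holder, home on the bar, slides along it: it passes where 5 to 30 mm of bare bar are left to the collar (x of holder_bore in the frame of bar_mid between -0.003 and 0.003 m and z of holder_bore in the frame of bar_mid between -0.003 and 0.003 m and angle between the y axis of holder_bore and the y axis of bar_mid, either way round below 0.12 rad and y of holder_bore in the frame of stop_face between -0.044 and -0.019 m), for 0.02 s.
3. the holder, still home on the bar, has been slid against the stop collar (within 3.5 mm) (x of holder_bore in the frame of bar_mid between -0.003 and 0.003 m and z of holder_bore in the frame of bar_mid between -0.003 and 0.003 m and angle between the y axis of holder_bore and the y axis of bar_mid, either way round below 0.12 rad and y of holder_bore in the frame of stop_face between -0.0175 and -0.0115 m), for 0.2 s.
At the end, for the whole second after the job is handed in: The holder is fully home on the bar (bore within 2.5 mm of the bar's axis), its end face within 3.5 mm of the stop collar's face, the label upright within 0.2 rad, at rest and let go (x of holder_bore in the frame of bar_mid between -0.0025 and 0.0025 m and z of holder_bore in the frame of bar_mid between -0.0025 and 0.0025 m and angle between the y axis of holder_bore and the y axis of bar_mid, either way round below 0.12 rad and y of holder_bore in the frame of stop_face between -0.0175 and -0.0115 m and angle between holder_label's own z axis and vertical below 0.2 rad and contact force between the fingers and holder below 0.1 N and linear speed of holder below 0.02 m/s); the robot touches nothing.
It fails at once if the holder and the bar (with its collar) are pressed together with more than 25 N (contact force between holder and bar above 25 N).
It fails at once if the mug, the mouse or the note pad is moved more than 20 mm (distance of any of mug_mid, mouse_mid, notes_mid from where it was at the start of the episode above 0.02 m).
It also fails if it takes over 72 s, if anything falls off the work surface, if the arm or the gripper's body presses on something with over 40 N, if the wrist force passes 120 N, or if a joint passes its speed limit or range.

## Working session

There is one attempt and no reset: what is moved stays moved. The work goes in short steps, Python scripts to look and compute and a tool call to move; the robot and the scene stay as the last step left them, time stands still between calls to the robot, and variables do not carry over. Pictures are saved under pics/ and viewed, at most 10 in all, crops included, and the job is handed in when it is done.

Besides the shell and the picture viewer there is one more tool, called after ">>>" in YAML: its name, and indented under it one key for each argument. apply_moves: Moves the arm, as the interface text tells. Its arguments: {"type":"object","properties":{"plan":{"type":"string"},"grip_force":{"type":"number"}},"required":["plan"]}

```bash
mkdir -p pics; cat > h.py <<'E'
import numpy as np, cv2
from plant import readout, eyes, close_job, arm
def cam(n, save=None):
    c=eyes.read_camera(n)
    if save: cv2.imwrite(f'pics/{save}.png', c['color'][:,:,::-1])
    c['K']=np.array([[c['fx'],0,c['cx']],[0,c['fy'],c['cy']],[0,0,1.]])
    c['R']=np.array(c['orientation']).reshape(3,3); c['p']=np.array(c['position']); c['D']=np.array(c['dist'],float)
    return c
def ray(c,uv):
    q=cv2.undistortPoints(np.array([[uv]],float),c['K'],c['D'])[0,0]
    d=c['R']@np.array([q[0],q[1],1]); return d/np.linalg.norm(d)
def onz(c,uv,z):
    d=ray(c,uv); return c['p']+d*(z-c['p'][2])/d[2]
def tri(c1,a,c2,b):
    A=[];B=[]
    d1,d2=ray(c1,a),ray(c2,b)
    M=[np.eye(3)-np.outer(d,d) for d in(d1,d2)]
    X=np.linalg.solve(M[0]+M[1],M[0]@c1['p']+M[1]@c2['p'])
    return X,[np.linalg.norm(m@(X-c['p'])) for m,c in zip(M,(c1,c2))]
def proj(c,X):
    r=cv2.Rodrigues(c['R'].T)[0]
    return cv2.projectPoints(np.array(X,float).reshape(-1,1,3),r,-c['R'].T@c['p'],c['K'],c['D'])[0][:,0]
E
python3 - <<'E'
from h import *
for n in('scene','top'):
    c=cam(n,n+'0'); print(n,c['p'],c['R'].round(3).tolist(),c['fx'],c['cx'],c['cy'])
    print(c['D'])
s=readout.state(); print(s['tool_pos'],np.round(s['tcp_rot'],3),s['width'],s['contact_force'],s['clock'])
E
```

```text
scene [0.13300539 0.34384946 0.67189156] [[-0.752, -0.425, 0.504], [-0.659, 0.51, -0.553], [-0.022, -0.748, -0.663]] 352.9199035951962 255.21642219017886 189.58219785158167
[-0.10682996  0.          0.          0.          0.        ]
top [ 0.46424786 -0.11800494  1.24666975] [[-0.003, -0.997, 0.075], [-1.0, 0.004, 0.014], [-0.014, -0.075, -0.997]] 469.52191472637895 256.4096674643262 182.16714722521874
[-0.01738556  0.          0.          0.          0.        ]
[ 0.18870549 -0.48949458  0.23081156] [[ 0.933  0.36  -0.   ]
 [ 0.36  -0.933  0.001]
 [ 0.    -0.001 -1.   ]] 0.08555509356070345 [0.06037406 0.13515389 0.79969117] 0.1
```

View pics/scene0.png

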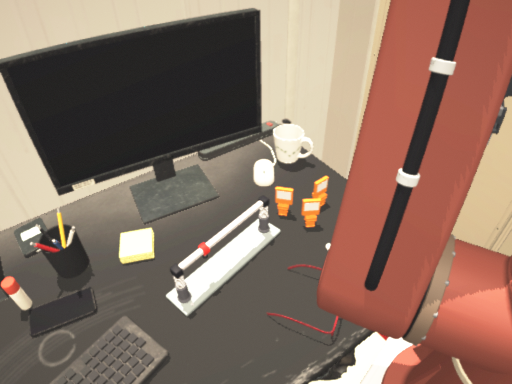

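View pics/top0.png

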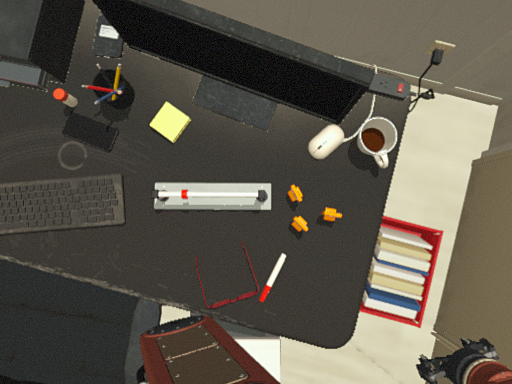

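The scene view shows the stand with its red collar near (204,249), and three orange holders near (285,200), (312,211) and (321,190). In the top view the holders are at (295,193), (300,224) and (331,214), and the last is farthest right. The bar runs from about (160,196) to (265,195) with the collar at (184,195).

```bash
cat > m.py <<'E'
from h import *
def masks(c):
    hsv=cv2.cvtColor(c['color'],cv2.COLOR_RGB2HSV)
    o=cv2.inRange(hsv,(7,150,120),(22,255,255))
    r=cv2.inRange(hsv,(0,150,100),(4,255,255))|cv2.inRange(hsv,(175,150,100),(180,255,255))
    return o,r
if __name__=='__main__':
    for n,box in(('scene',(160,160,350,320)),('top',(145,170,345,240))):
        c=cam(n)
        for nm,m in zip('or',masks(c)):
            k,l,st,ce=cv2.connectedComponentsWithStats(m)
            for i in range(1,k):
                if st[i,4]>15: print(n,nm,st[i],ce[i].round(1), 'top z=.05' , onz(c,ce[i],.07).round(3))
        x0,y0,x1,y1=box
        f=4
        im=cv2.resize(c['color'][y0:y1,x0:x1],None,fx=f,fy=f,interpolation=cv2.INTER_CUBIC)
        cv2.imwrite(f'pics/{n}_crop.png',im[:,:,::-1])
E
python3 m.py
```

```text
scene o [301 181  26  47 450] [313.5 206.4] top z=.05 [ 0.441 -0.203  0.07 ]
scene o [275 187  19  29 250] [283.3 203.5] top z=.05 [ 0.504 -0.164  0.07 ]
scene o [ 62 223   4  26  34] [ 63.7 235.6] top z=.05 [0.83  0.253 0.07 ]
scene r [198 242  12  14  69] [204.3 248.1] top z=.05 [0.549 0.058 0.07 ]
scene r [ 35 244  24   8  97] [ 46.7 247.7] top z=.05 [0.826 0.299 0.07 ]
scene r [  0 279  19  15 117] [ 11.3 287.8] top z=.05 [0.78  0.405 0.07 ]
scene r [282 316  28  11  36] [294.7 320.2] top z=.05 [0.298 0.067 0.07 ]
scene r [331 316   7  19  36] [334.4 324.7] top z=.05 [0.237 0.028 0.07 ]
scene r [311 327  17   6  23] [318.6 329.7] top z=.05 [0.253 0.054 0.07 ]
scene r [379 333   9   7  25] [383.4 335.8] top z=.05 [ 0.157 -0.009  0.07 ]
top o [54 89 11 10 72] [58.7 93.5] top z=.05 [0.784 0.407 0.07 ]
top o [288 184  15  18 149] [295.  193.7] top z=.05 [ 0.524 -0.199  0.07 ]
top o [322 207  20  14 172] [330.6 214. ] top z=.05 [ 0.473 -0.287  0.07 ]
top o [291 216  17  16 165] [299.1 223.8] top z=.05 [ 0.449 -0.208  0.07 ]
top o [496 372  13  10  48] [502.4 376.7] top z=.05 [ 0.075 -0.7    0.07 ]
top r [87 85 27  7 90] [99.7 88.3] top z=.05 [0.797 0.3   0.07 ]
top r [182 190   5   9  35] [184.  193.7] top z=.05 [0.525 0.08  0.07 ]
top r [ 359  216   84  112 1468] [411.8 265. ] top z=.05 [ 0.346 -0.486  0.07 ]
top r [242 242   7  17  19] [245.  249.8] top z=.05 [ 0.384 -0.073  0.07 ]
top r [211 275  48  33 178] [236.  297.4] top z=.05 [ 0.268 -0.051  0.07 ]
top r [200 281  10  27  32] [203.8 295.4] top z=.05 [0.273 0.029 0.07 ]
top r [259 285  13  17 104] [264.3 293.1] top z=.05 [ 0.278 -0.121  0.07 ]
```

View pics/scene_crop.png

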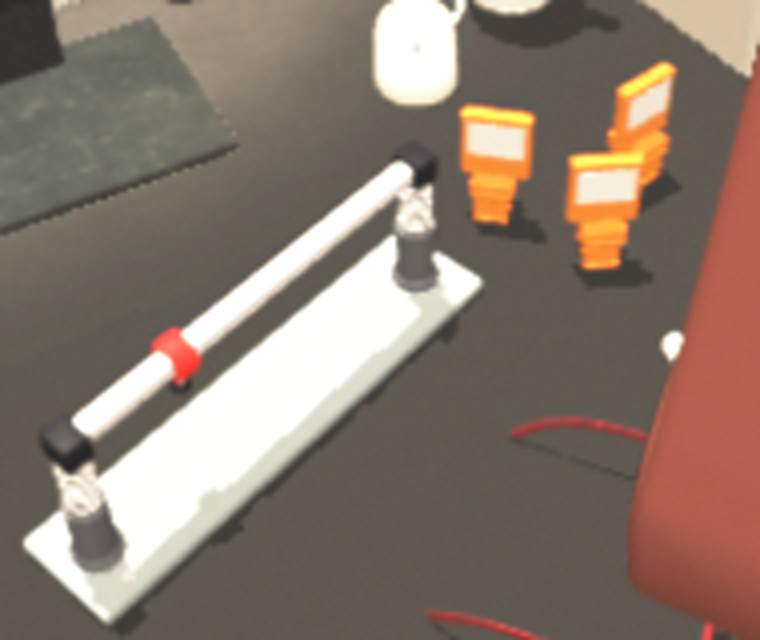

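View pics/top_crop.png

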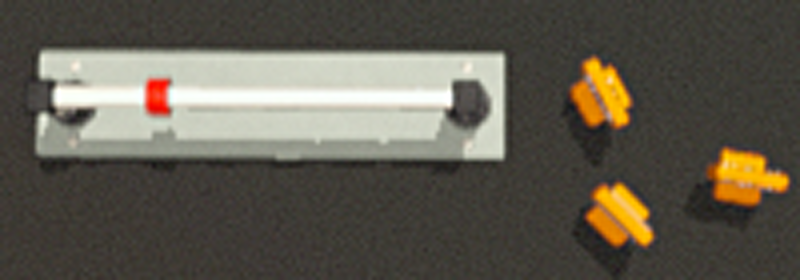

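```bash
python3 - <<'E'
from h import *
from m import masks
s=cam('scene');t=cam('top')
P=lambda x,y:(160+(x-1.5)/4,160+(y-1.5)/4)
T=lambda x,y:(145+(x-1.5)/4,170+(y-1.5)/4)
# bar: white mask, fit line in top
for n,c,b in(('top',t,(192,183,255,205)),('scene',s,(205,195,262,255))):
    g=c['color'].min(2).astype(int)
    x0,y0,x1,y1=b
    if n=='top':
        for x in range(195,256,15): print(x,g[188:202,x])
for a,b in (((402,175),(452,99)),((90,425),(52,98)),((195,345),(171,98))):
    X,e=tri(s,P(*a),t,T(*b)); print('bar',X.round(4),np.round(e,4), onz(t,T(*b),.105).round(4),onz(s,P(*a),.105).round(4))
# target plate top ends
for a,b in (((617,97),(708,170)),((674,67),(788,183)),((646,81),(748,176.5))):
    X,e=tri(s,P(*a),t,T(*b)); print('plate',X.round(4),np.round(e,4), onz(t,T(*b),.083).round(4),onz(s,P(*a),.083).round(4))
o,_=masks(t); ys,xs=np.nonzero(o[200:225,318:346]); pts=np.c_[xs+318,ys+200].astype(float)
c0=pts.mean(0);u,sv,v=np.linalg.svd(pts-c0,full_matrices=False); print(c0,v[0])
im=cv2.resize(t['color'][200:228,312:350],None,fx=20,fy=20,interpolation=cv2.INTER_NEAREST); cv2.imwrite('pics/tgt.png',im[:,:,::-1])
E
```

```text
195 [193 196 195 197 223 249 249 237 188 168 191 193 191 195]
210 [196 196 195 196 224 249 249 239 193 179 195 195 193 191]
225 [199 198 196 195 222 249 250 238 193 179 197 197 195 196]
240 [199 192 194 193 219 249 249 240 198 176 195 196 196 195]
255 [200 200 196 194 218 249 250 244 201 169 194 183 151 147]
bar [ 0.5231 -0.1035  0.1027] [0.0028 0.0028] [ 0.5208 -0.1053  0.105 ] [ 0.5237 -0.1001  0.105 ]
bar [0.5215 0.137  0.1116] [0.0007 0.0007] [0.5223 0.139  0.105 ] [0.5255 0.1341 0.105 ]
bar [0.5219 0.0659 0.1066] [0. 0.] [0.522  0.0661 0.105 ] [0.523  0.0651 0.105 ]
plate [ 0.479  -0.262   0.0822] [0.002 0.002] [ 0.4774 -0.263   0.083 ] [ 0.4801 -0.26    0.083 ]
plate [ 0.4696 -0.3124  0.0802] [0.0005 0.0005] [ 0.4692 -0.3122  0.083 ] [ 0.4684 -0.309   0.083 ]
plate [ 0.4743 -0.2871  0.0819] [0.0012 0.0012] [ 0.4733 -0.2876  0.083 ] [ 0.4747 -0.2852  0.083 ]
[330.57058824 214.08823529] [0.99506922 0.09918288]
```

View pics/tgt.png

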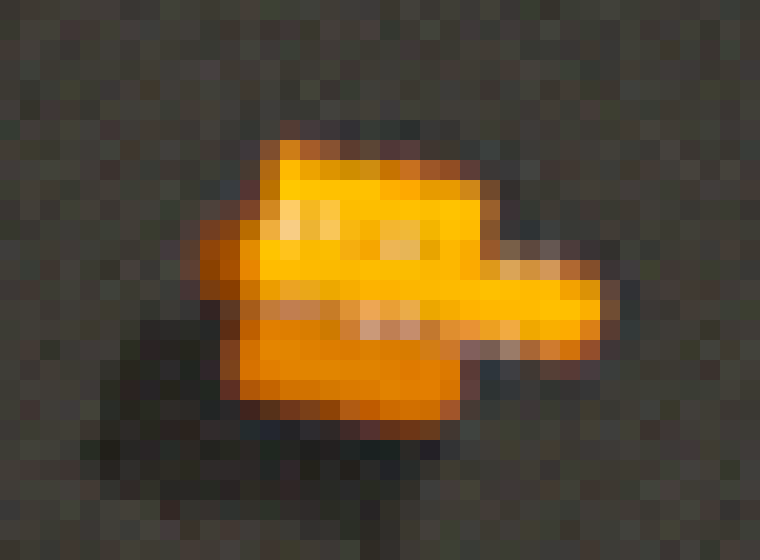

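The zoom shows the target holder: its plate top spans columns 324.7–342.4 around row 213.5, turned about −10°. It also measures about 82 mm high, which agrees with the text. Moving above it now.

>>> apply_moves:
  plan: "0.338 -0.085 0.09 -1.023 1;0.338 -0.085 0.09 -1.023 1;0.338 -0.085 0.09 -1.023 1;0.338 -0.085 0.09 -1.023 1;0.338 -0.085 0.09 -1.023 1;0.338 -0.085 0.09 -1.023 1;0.338 -0.085 0.09 -1.023 1;0.338 -0.085 0.09 -1.023 1"
  grip_force: 20

```text
clock: 0.97
tool_pos: [0.454, -0.3024, 0.1476]
tcp_rot: [[0.196, 0.981, 0.0], [0.981, -0.196, -0.0], [-0.0, 0.0, -1.0]]
contact_force: [1.2, -0.7, 0.9]
width: 0.0849
grasp_force: 0.0
```

>>> apply_moves:
  plan: "0 0 0 0 1;0 0 0 0 1;0 0 0 0 1"

```text
clock: 1.22
tool_pos: [0.4524, -0.3038, 0.1479]
tcp_rot: [[0.202, 0.979, -0.001], [0.979, -0.202, -0.0], [-0.0, -0.001, -1.0]]
contact_force: [-0.6, -0.6, 0.9]
width: 0.0855
grasp_force: 0.0
```

```bash
python3 - <<'E'
from h import *
s=readout.state(); print(s['tool_pos'],np.round(s['tcp_rot'],4).tolist(),s['contact_force'])
E
```

```text
[ 0.45242775 -0.30379827  0.14785942] [[0.2018, 0.9794, -0.0006], [0.9794, -0.2018, -0.0], [-0.0001, -0.0005, -1.0]] [-0.61328791 -0.62480393  0.86923685]
```

>>> apply_moves:
  plan: "0.019 0.018 0 -0.023 1;0.019 0.018 0.03 -0.023 1;0.019 0.018 0.06 -0.023 1;0.019 0.018 0.09 -0.023 1;0.019 0.018 0.105 -0.023 1;0.019 0.018 0.105 -0.023 1;0.019 0.018 0.105 -0.023 1"

```text
clock: 1.8
tool_pos: [0.473, -0.2898, 0.0431]
tcp_rot: [[0.182, 0.983, -0.001], [0.983, -0.182, 0.0], [0.0, -0.001, -1.0]]
contact_force: [0.4, 0.1, -0.3]
width: 0.0855
grasp_force: 0.0
```

```bash
python3 - <<'E'
from h import *
t=cam('top');s=cam('scene')
a=cv2.resize(t['color'][190:235,305:365],(480,360),interpolation=cv2.INTER_CUBIC)
b=cv2.resize(s['color'][150:240,270:350],(320,360),interpolation=cv2.INTER_CUBIC)
cv2.imwrite('pics/pre.png',np.hstack([a,b])[:,:,::-1])
E
```

```text
(no output)
```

View pics/pre.png

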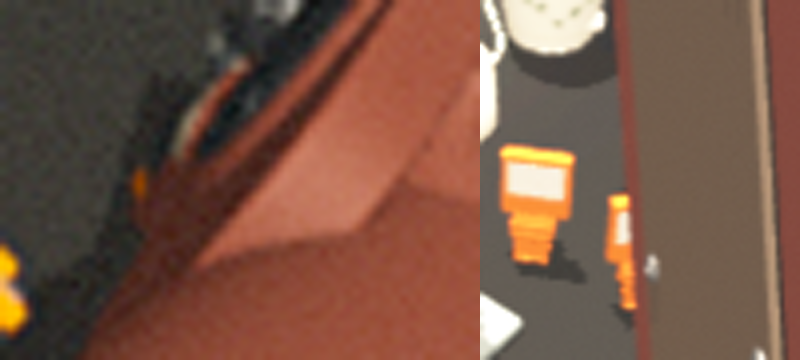

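The arm hides the grasp in both views; only a sliver of orange shows in the top view. So I'll close gently and go by the opening and force readings.

>>> apply_moves:
  plan: "0 0 0 0 -1;0 0 0 0 -1;0 0 0 0 -1;0 0 0 0 -1;0 0 0 0 -1;0 0 0 0 -1;0 0 0 0 -1;0 0 0 0 -1"
  grip_force: 30

```text
clock: 2.57
tool_pos: [0.474, -0.2889, 0.043]
tcp_rot: [[0.179, 0.984, 0.0], [0.984, -0.179, -0.0], [-0.0, 0.0, -1.0]]
contact_force: [1.2, -0.0, 1.7]
width: 0.0085
grasp_force: 33.5
```

>>> apply_moves:
  plan: "0 0 -0.01 0 -1;0 0 -0.03 0 -1;0 0 -0.07 0 -1;0 0 -0.11 0 -1;0 0 -0.15 0 -1;0 0 -0.157 0 -1;0 0 -0.157 0 -1;0 0 -0.157 0 -1"

```text
clock: 3.23
tool_pos: [0.474, -0.2889, 0.2001]
tcp_rot: [[0.179, 0.984, 0.0], [0.984, -0.179, -0.0], [-0.0, 0.001, -1.0]]
contact_force: [-0.4, -0.4, -1.4]
width: 0.0084
grasp_force: 33.3
```

>>> apply_moves:
  plan: "0.02 0 0 -0.05 -1;0.06 0 0 -0.1 -1;0.1 0 0 -0.175 -1;0.14 0 0 -0.175 -1;0.18 0 0 -0.175 -1;0.22 -0.001 0 -0.175 -1;0.25 -0.001 0 -0.175 -1;0.27 -0.001 0 -0.175 -1"

```text
clock: 3.9
tool_pos: [0.52, -0.0199, 0.1979]
tcp_rot: [[0.003, 1.0, -0.004], [1.0, -0.003, 0.001], [0.001, -0.004, -1.0]]
contact_force: [0.5, -0.4, -0.8]
width: 0.0086
grasp_force: 33.2
```

>>> apply_moves:
  plan: "0.004 0 0 0 -1;0.008 0 0 0 -1;0.008 0 0 0 -1;0.008 0 0 0 -1;0.008 0 0 0 -1"

```text
clock: 4.32
tool_pos: [0.5211, -0.0161, 0.1996]
tcp_rot: [[0.006, 1.0, -0.001], [1.0, -0.006, -0.0], [-0.0, -0.001, -1.0]]
contact_force: [0.7, -0.7, -0.6]
width: 0.0085
grasp_force: 33.2
```

```bash
python3 - <<'E'
from h import *
t=cam('top');s=cam('scene')
a=cv2.resize(t['color'][165:225,145:275],(520,240),interpolation=cv2.INTER_CUBIC)
b=cv2.resize(s['color'][140:320,160:290],(433,600),interpolation=cv2.INTER_CUBIC)
cv2.imwrite('pics/over.png',b[:,:,::-1]);cv2.imwrite('pics/over_t.png',a[:,:,::-1])
im=np.zeros((600,800,3),np.uint8); im[:600,:433]=b; im[:169,433:]=cv2.resize(a,(367,169)); cv2.imwrite('pics/over2.png',im[:,:,::-1])
st=readout.state(); print(st['tool_pos'],np.round(st['tcp_rot'],4).tolist(),st['contact_force'],st['ft_torque'],st['width'],st['grasp_force'])
E
```

```text
[ 0.52127318 -0.01605425  0.19984143] [[0.0065, 1.0, -0.0002], [1.0, -0.0065, -0.0001], [-0.0001, -0.0002, -1.0]] [-0.39432099  0.11989663 -0.32456967] [-0.01730274 -0.00727605  0.02659096] 0.008485045636246037 33.20539891719818
```

View pics/over2.png

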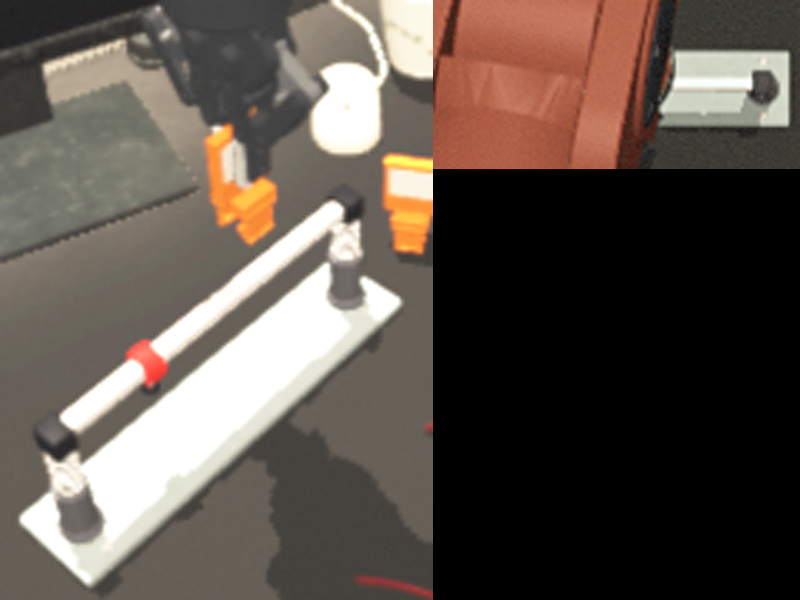

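The view shows the holder held with its clip at about (245,205) in the crop, facing along the bar, above and near the bar's line. I'll lower it to just above the bar and compare there.

>>> apply_moves:
  plan: "0 0.001 0.01 0 -1;0 0.001 0.02 0 -1;0 0.001 0.03 0 -1;0 0.001 0.04 0 -1;0 0.001 0.04 0 -1;0 0.001 0.04 0 -1"

```text
clock: 4.92
tool_pos: [0.5217, -0.015, 0.159]
tcp_rot: [[0.005, 1.0, -0.002], [1.0, -0.005, 0.0], [0.0, -0.002, -1.0]]
contact_force: [-0.6, 1.3, 0.9]
width: 0.0089
grasp_force: 33.2
```

```bash
cat > al.py <<'E'
from h import *
import sys
s=cam('scene'); st=readout.state(); tp=np.array(st['tool_pos']); print(tp,st['contact_force'])
o=tp+[0,0,-.043]
bar=lambda x,y,z:[x,y,z]
pts={'plateL-bot':[0,.022,.0335],'clipL+x top':[.015,.014,.0335],'clipL-x top':[-.015,.014,.0335],'tips L':[0,.014,0],'tips R':[0,-.014,0]}
for k,v in pts.items(): print(k,proj(s,o+v).round(1))
f=10;x0,y0,x1,y1=210,180,270,236
im=cv2.resize(s['color'][y0:y1,x0:x1],None,fx=f,fy=f,interpolation=cv2.INTER_CUBIC)[:,:,::-1].copy()
for i in range(0,x1-x0,10): cv2.putText(im,str(x0+i),(i*f,10),0,.35,(255,255,0),1); cv2.line(im,(i*f+5,12),(i*f+5,18),(255,255,0),1)
for i in range(0,y1-y0,10): cv2.putText(im,str(y0+i),(0,i*f+8),0,.35,(255,255,0),1)
for k,v in pts.items():
    p=((proj(s,o+v)[0]-[x0,y0]+.5)*f).astype(int); cv2.circle(im,tuple(map(int,p)),2,(255,0,255),-1)
for y in (-.08,-.06,-.04,-.02,0,.02):
    for x,col in((.5225,(255,0,0)),):
        p=((proj(s,[x,y,.105])[0]-[x0,y0]+.5)*f).astype(int); cv2.circle(im,tuple(map(int,p)),2,col,-1)
cv2.imwrite(f'pics/{sys.argv[1]}.png',im)
E
python3 al.py al1
```

```text
[ 0.52222536 -0.01506695  0.15969519] [ 0.24406767 -0.19354674  0.07187116]
plateL-bot [[226.7 215.4]]
clipL+x top [[224.3 210. ]]
clipL-x top [[234.6 216.6]]
tips L [[230.5 224.3]]
tips R [[239.4 217.1]]
```

View pics/al1.png

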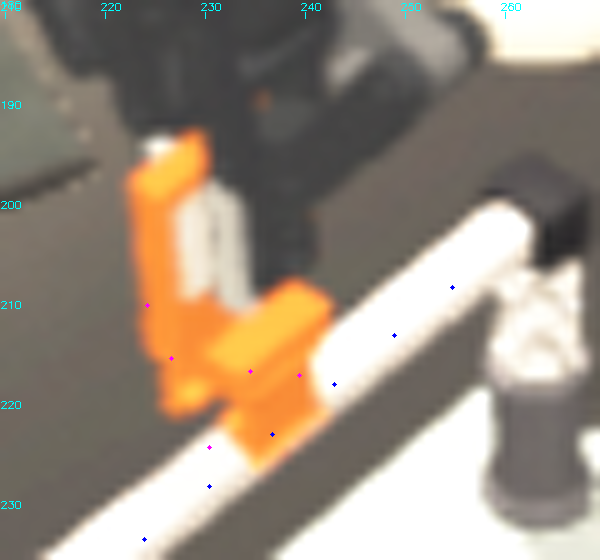

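The zoom shows the clip end at about (235,222) straddling the bar. The bar sits a little up-left of where it was predicted, so I'll measure the sideways offset numerically.

```bash
cat > prof.py <<'E'
from h import *
s=cam('scene'); tp=np.array(readout.state()['tool_pos'])
img=s['color'].astype(np.float32)
def prof(X,dX,r=9,n=73):
    # sample the image along the image direction normal to dX(bar dir) around X
    p=proj(s,X)[0]; q=proj(s,np.add(X,dX))[0]; d=(q-p)/np.linalg.norm(q-p); nn=np.array([-d[1],d[0]])
    if nn[1]<0: nn=-nn
    t=np.linspace(-r,r,n); acc=0
    for k in np.linspace(-1,1,5):
        c=(p+k*d+t[:,None]*nn).astype(np.float32); acc=acc+cv2.remap(img,c[None,:,0],c[None,:,1],cv2.INTER_LINEAR)[0]
    a=proj(s,np.add(X,[.01,0,0]))[0]-p; b=proj(s,np.add(X,[0,0,.01]))[0]-p
    return t,acc/5,a@nn/10,b@nn/10
if __name__=='__main__':
    for y in(-.09,-.08,-.07,-.06,-.05,.01,.02,.03,.04,.1,.11,.12):
        t,v,ax,az=prof([.5225,y,.105],[0,.01,0]); g=v.min(1)
        m=g>150; i=np.argmin(abs(t+1.5)); lo=i
        while lo>0 and m[lo]: lo-=1
        hi=i
        while hi<72 and m[hi]: hi+=1
        print(y,'bar edges px',t[lo].round(2),t[hi].round(2),'mid',((t[lo]+t[hi])/2).round(2),'px/mm x,z',ax.round(3),az.round(3))
    o=tp+[0,0,-.043]
    for y in(-.01,-.005,0,.005,.01):
        t,v,ax,az=prof(o+[-.015,y,.0335],[0,.01,0],6,25); print('clip -x top edge y',y,ax.round(3)); print(np.c_[t,v[:,1],v[:,2]].round(1)[::1].astype(float)[:, :2].T.tolist()[1])
E
python3 prof.py
```

```text
-0.09 bar edges px -4.75 9.0 mid 2.12 px/mm x,z -0.356 -0.248
-0.08 bar edges px -4.75 2.75 mid -1.0 px/mm x,z -0.358 -0.25
-0.07 bar edges px -4.75 2.75 mid -1.0 px/mm x,z -0.361 -0.252
-0.06 bar edges px -4.75 2.75 mid -1.0 px/mm x,z -0.363 -0.253
-0.05 bar edges px -4.75 2.75 mid -1.0 px/mm x,z -0.366 -0.255
0.01 bar edges px -4.75 2.5 mid -1.12 px/mm x,z -0.381 -0.266
0.02 bar edges px -5.25 2.75 mid -1.25 px/mm x,z -0.384 -0.268
0.03 bar edges px -5.25 2.75 mid -1.25 px/mm x,z -0.386 -0.27
0.04 bar edges px -5.5 2.75 mid -1.38 px/mm x,z -0.389 -0.272
0.1 bar edges px -5.75 2.75 mid -1.5 px/mm x,z -0.406 -0.284
0.11 bar edges px -6.0 2.5 mid -1.75 px/mm x,z -0.409 -0.286
0.12 bar edges px -6.0 2.5 mid -1.75 px/mm x,z -0.411 -0.288
clip -x top edge y -0.01 -0.385
[73.8, 77.7, 84.6, 96.8, 112.5, 126.0, 133.4, 138.7, 146.2, 150.5, 150.9, 147.6, 137.7, 126.0, 127.3, 153.4, 200.7, 238.7, 254.1, 255.0, 255.0, 255.0, 255.0, 255.0, 255.0]
clip -x top edge y -0.005 -0.387
[71.1, 80.5, 100.2, 131.6, 163.0, 183.3, 190.7, 195.1, 196.3, 195.3, 190.6, 177.6, 162.9, 154.7, 156.9, 177.4, 211.4, 240.7, 253.1, 254.9, 255.0, 255.0, 255.0, 255.0, 255.0]
clip -x top edge y 0 -0.388
[101.8, 112.0, 128.9, 151.1, 175.9, 190.2, 197.1, 198.9, 199.5, 198.4, 192.4, 181.0, 164.8, 156.6, 157.8, 168.2, 188.0, 210.9, 231.6, 244.3, 251.3, 254.2, 254.2, 254.5, 255.0]
clip -x top edge y 0.005 -0.389
[188.5, 188.4, 190.1, 193.6, 197.3, 199.4, 200.6, 201.0, 200.7, 198.0, 191.4, 179.7, 164.4, 153.3, 152.2, 156.0, 158.4, 155.7, 155.6, 161.6, 174.3, 190.2, 203.6, 213.8, 222.7]
clip -x top edge y 0.01 -0.391
[164.6, 167.3, 175.8, 188.8, 197.6, 201.3, 202.3, 202.7, 202.1, 199.1, 192.1, 178.1, 163.2, 155.7, 156.9, 160.3, 158.2, 149.7, 141.2, 138.0, 138.7, 140.6, 142.5, 145.0, 151.9]
```

>>> apply_moves:
  plan: "0 0.0015 0 0 -1;0 0.0015 0.003 0 -1;0 0.0015 0.006 0 -1;0 0.0015 0.009 0 -1;0 0.0015 0.012 0 -1;0 0.0015 0.012 0 -1;0 0.0015 0.012 0 -1;0 0.0015 0.012 0 -1"
  grip_force: 40

```text
clock: 5.68
tool_pos: [0.5239, -0.0151, 0.148]
tcp_rot: [[0.005, 1.0, 0.0], [1.0, -0.005, 0.0], [0.0, 0.0, -1.0]]
contact_force: [-0.2, 0.7, 0.2]
width: 0.0086
grasp_force: 40.4
```

```bash
cat > st.py <<'E'
from h import *
import sys
L=[]
for i in range(4):
    st=readout.state(); L.append(np.r_[st['tool_pos'],st['contact_force'],st['ft_torque']]); eyes.read_camera('scene')
print(np.mean(L,0).round(4),st['width'],st['clock'])
E
python3 st.py; python3 prof.py | head -7
```

```text
[ 0.524  -0.0151  0.1481 -0.1398  0.4425 -0.2251  0.0063 -0.0276  0.0178] 0.008383013716724709 5.8333
-0.09 bar edges px -4.75 9.0 mid 2.12 px/mm x,z -0.356 -0.248
-0.08 bar edges px -4.75 2.75 mid -1.0 px/mm x,z -0.358 -0.25
-0.07 bar edges px -4.75 2.75 mid -1.0 px/mm x,z -0.361 -0.252
-0.06 bar edges px -4.75 2.75 mid -1.0 px/mm x,z -0.363 -0.253
-0.05 bar edges px -5.0 2.75 mid -1.12 px/mm x,z -0.366 -0.255
0.01 bar edges px -5.0 2.5 mid -1.25 px/mm x,z -0.381 -0.266
0.02 bar edges px -5.25 2.75 mid -1.25 px/mm x,z -0.384 -0.268
```

>>> apply_moves:
  plan: "0 0 0.002 0 -1;0 0 0.004 0 -1;0 0 0.006 0 -1;0 0 0.006 0 -1;0 0 0.006 0 -1"

```text
clock: 6.35
tool_pos: [0.5236, -0.0151, 0.1417]
tcp_rot: [[0.005, 1.0, -0.001], [1.0, -0.005, 0.0], [0.0, -0.001, -1.0]]
contact_force: [-2.2, 0.3, 1.7]
width: 0.0085
grasp_force: 40.9
```

```bash
python3 st.py; python3 prof.py | head -7
```

```text
[ 0.5237 -0.0151  0.1419 -1.9664 -0.1565  1.3467  0.0181  0.4585 -0.0185] 0.008417971176536714 6.5
-0.09 bar edges px -3.5 9.0 mid 2.75 px/mm x,z -0.356 -0.248
-0.08 bar edges px -3.5 4.0 mid 0.25 px/mm x,z -0.358 -0.25
-0.07 bar edges px -3.75 4.0 mid 0.12 px/mm x,z -0.361 -0.252
-0.06 bar edges px -3.75 3.75 mid 0.0 px/mm x,z -0.363 -0.253
-0.05 bar edges px -3.75 4.0 mid 0.12 px/mm x,z -0.366 -0.255
0.01 bar edges px -3.5 3.75 mid 0.12 px/mm x,z -0.381 -0.266
0.02 bar edges px -4.0 4.0 mid 0.0 px/mm x,z -0.384 -0.268
```

>>> apply_moves:
  plan: "0 -0.0008 0 0 -1;0 -0.0015 0 0 -1;0 -0.0015 0 0 -1;0 -0.0015 0 0 -1"

```text
clock: 6.93
tool_pos: [0.5228, -0.0151, 0.1422]
tcp_rot: [[0.005, 1.0, 0.001], [1.0, -0.005, -0.0], [-0.0, 0.001, -1.0]]
contact_force: [-0.1, 1.0, 2.1]
width: 0.0084
grasp_force: 40.8
```

```bash
python3 st.py; python3 prof.py | sed -n '3,5p'
```

```text
[ 0.5228 -0.0151  0.1422  0.4043  0.8793  1.4278  0.0352 -0.2507  0.0076] 0.008338813584502358 7.0833
-0.07 bar edges px -3.75 4.0 mid 0.12 px/mm x,z -0.361 -0.252
-0.06 bar edges px -3.75 3.75 mid 0.0 px/mm x,z -0.363 -0.253
-0.05 bar edges px -3.75 3.75 mid 0.0 px/mm x,z -0.366 -0.255
```

>>> apply_moves:
  plan: "0 0 0.0015 0 -1;0 0 0.003 0 -1;0 0 0.0045 0 -1;0 0 0.006 0 -1;0 0 0.0075 0 -1;0 0 0.009 0 -1;0 0 0.009 0 -1;0 0 0.009 0 -1"

```text
clock: 7.85
tool_pos: [0.5226, -0.0152, 0.133]
tcp_rot: [[0.005, 1.0, 0.0], [1.0, -0.005, -0.0], [-0.0, 0.0, -1.0]]
contact_force: [1.7, -0.4, 3.7]
width: 0.0087
grasp_force: 41.1
```

```bash
python3 st.py; python3 prof.py | sed -n '3,5p'
```

```text
[ 5.2260e-01 -1.5100e-02  1.3300e-01  2.5276e+00 -2.8890e-01  3.7877e+00
 -5.0800e-02 -6.9290e-01  1.4000e-03] 0.008317862528464266 8.0
-0.07 bar edges px -1.5 -1.5 mid -1.5 px/mm x,z -0.361 -0.252
-0.06 bar edges px -1.5 -1.5 mid -1.5 px/mm x,z -0.363 -0.253
-0.05 bar edges px -1.5 -1.5 mid -1.5 px/mm x,z -0.366 -0.255
```

>>> apply_moves:
  plan: "0 0.0006 0 0 -1;0 0.0006 0 0 -1;0 0.0006 0 0 -1"

```text
clock: 8.35
tool_pos: [0.5228, -0.0151, 0.1329]
tcp_rot: [[0.005, 1.0, -0.0], [1.0, -0.005, -0.0], [-0.0, -0.0, -1.0]]
contact_force: [1.0, 0.1, 3.5]
width: 0.0089
grasp_force: 41.2
```

```bash
sed -i 's/t+1.5/t-2/' prof.py; python3 st.py; python3 prof.py | sed -n '3,5p'
```

```text
[ 0.5228 -0.0151  0.1329  1.0159 -0.0658  3.9321 -0.089  -0.3549  0.0109] 0.008491109018231274 8.5
-0.07 bar edges px -1.5 6.0 mid 2.25 px/mm x,z -0.361 -0.252
-0.06 bar edges px -1.5 5.75 mid 2.12 px/mm x,z -0.363 -0.253
-0.05 bar edges px -1.5 6.0 mid 2.25 px/mm x,z -0.366 -0.255
```

>>> apply_moves:
  plan: "0 0.0003 0 0 -1;0 0.0003 0.0015 0 -1;0 0.0003 0.003 0 -1;0 0.0003 0.0045 0 -1;0 0.0003 0.006 0 -1;0 0.0003 0.007 0 -1;0 0.0003 0.007 0 -1"

```text
clock: 9.18
tool_pos: [0.523, -0.015, 0.1258]
tcp_rot: [[0.005, 1.0, -0.0], [1.0, -0.005, 0.0], [0.0, -0.0, -1.0]]
contact_force: [-0.4, 0.5, 5.8]
width: 0.0084
grasp_force: 41.5
```

```bash
python3 st.py; python3 prof.py | sed -n '3,5p'
```

```text
[ 5.2300e-01 -1.5000e-02  1.2590e-01 -8.8700e-02 -8.1100e-02  6.0822e+00
 -3.1000e-03  6.9000e-03  5.2000e-03] 0.00870268219607026 9.3333
-0.07 bar edges px 0.0 7.75 mid 3.88 px/mm x,z -0.361 -0.252
-0.06 bar edges px 0.0 7.5 mid 3.75 px/mm x,z -0.363 -0.253
-0.05 bar edges px 0.0 7.75 mid 3.88 px/mm x,z -0.366 -0.255
```

>>> apply_moves:
  plan: "0 0 0.001 0 -1;0 0 0.002 0 -1;0 0 0.003 0 -1;0 0 0.004 0 -1;0 0 0.005 0 -1;0 0 0.006 0 -1;0 0 0.006 0 -1;0 0 0.006 0 -1"

```text
clock: 10.1
tool_pos: [0.5228, -0.015, 0.1195]
tcp_rot: [[0.005, 1.0, -0.001], [1.0, -0.005, 0.0], [0.0, -0.001, -1.0]]
contact_force: [0.1, 0.7, -0.6]
width: 0.0086
grasp_force: 40.5
```

```bash
python3 st.py; python3 prof.py | sed -n '3,5p'
```

```text
[ 0.5229 -0.015   0.1197 -0.3986  0.3772  2.2679  0.0459  0.0493  0.0029] 0.008427369607803653 10.25
-0.07 bar edges px -1.75 5.5 mid 1.88 px/mm x,z -0.361 -0.252
-0.06 bar edges px -2.0 5.75 mid 1.88 px/mm x,z -0.363 -0.253
-0.05 bar edges px -1.75 5.75 mid 2.0 px/mm x,z -0.366 -0.255
```

Snapped: the push fell from about 6 N or more to about 2–3 N, and the bar's height now matches the bore. Easing up to neutral.

>>> apply_moves:
  plan: "0 0 -0.002 0 -1;0 0 -0.004 0 -1;0 0 -0.006 0 -1;0 0 -0.008 0 -1;0 0 -0.01 0 -1;0 0 -0.011 0 -1;0 0 -0.011 0 -1;0 0 -0.011 0 -1"

```text
clock: 11.02
tool_pos: [0.5232, -0.0151, 0.1309]
tcp_rot: [[0.005, 1.0, -0.0], [1.0, -0.005, -0.0], [-0.0, -0.0, -1.0]]
contact_force: [-0.8, 0.2, 0.3]
width: 0.0083
grasp_force: 40.6
```

```bash
python3 st.py; sed -i 's/t-2/t+1/' prof.py; python3 prof.py | sed -n '2,8p'; python3 - <<'E'
from h import *
from m import masks
s=cam('scene'); X=np.array(readout.state()['tool_pos']); 
_,r=masks(s); k,l,stt,ce=cv2.connectedComponentsWithStats(r)
for i in range(1,k):
    if stt[i,4]>30 and 180<ce[i][0]<230: print(stt[i],ce[i], onz(s,ce[i],.105))
for y in(.055,.06,.065,.07,.08): print(y,proj(s,[.5253,y,.105]))
E
```

```text
[ 0.5232 -0.0151  0.1309 -0.554   0.449   0.5011  0.0264  0.1757  0.0081] 0.008858780165665856 11.1667
-0.08 bar edges px -4.5 3.0 mid -0.75 px/mm x,z -0.358 -0.25
-0.07 bar edges px -4.5 3.0 mid -0.75 px/mm x,z -0.361 -0.252
-0.06 bar edges px -4.75 3.0 mid -0.88 px/mm x,z -0.363 -0.253
-0.05 bar edges px -4.75 2.75 mid -1.0 px/mm x,z -0.366 -0.255
0.01 bar edges px -4.75 3.0 mid -0.88 px/mm x,z -0.381 -0.266
0.02 bar edges px -5.0 2.75 mid -1.12 px/mm x,z -0.384 -0.268
0.03 bar edges px -5.0 3.0 mid -1.0 px/mm x,z -0.386 -0.27
[203 247   7   9  45] [205.88888889 250.91111111] [0.5172129  0.07750544 0.105     ]
0.055 [[211.1299565  242.46291212]]
0.06 [[209.39097151 243.87451164]]
0.065 [[207.64015473 245.29555968]]
0.07 [[205.87743483 246.72611048]]
0.08 [[202.31600356 249.61593406]]
```

>>> apply_moves:
  plan: "0.004 0 0 0 -1;0.01 0 0 0 -1;0.017 0 0 0 -1;0.024 0 0 0 -1;0.031 0 0 0 -1;0.038 0 0 0 -1;0.044 0 0 0 -1;0.048 0 0 0 -1"

```text
clock: 11.98
tool_pos: [0.5236, 0.0339, 0.131]
tcp_rot: [[0.004, 1.0, 0.0], [1.0, -0.004, 0.0], [0.0, 0.0, -1.0]]
contact_force: [-0.3, -0.5, 0.0]
width: 0.0085
grasp_force: 40.6
```

```bash
python3 st.py
```

```text
[ 0.5235  0.0338  0.131  -0.1579 -0.2562 -0.2209  0.0624  0.0882  0.0203] 0.008519199560145166 12.1333
```

>>> apply_moves:
  plan: "0.002 0 0 0 -1;0.004 0 0 0 -1;0.006 0 0 0 -1;0.008 0 0 0 -1;0.009 0 0 0 -1;0.01 0 0 0 -1;0.01 0 0 0 -1;0.01 0 0 0 -1"

```text
clock: 12.85
tool_pos: [0.5236, 0.043, 0.131]
tcp_rot: [[0.005, 1.0, 0.0], [1.0, -0.005, 0.0], [0.0, 0.0, -1.0]]
contact_force: [0.5, 0.8, 0.5]
width: 0.0085
grasp_force: 40.6
```

```bash
python3 st.py
```

```text
[ 0.5236  0.043   0.131   0.0565  0.4715 -0.0949  0.0454  0.0812  0.0045] 0.00842922244535257 13.0
```

>>> apply_moves:
  plan: "0.001 0 0 0 -1;0.002 0 0 0 -1;0.003 0 0 0 -1;0.004 0 0 0 -1;0.005 0 0 0 -1;0.005 0 0 0 -1"

```text
clock: 13.55
tool_pos: [0.5236, 0.0481, 0.131]
tcp_rot: [[0.005, 1.0, 0.0], [1.0, -0.005, 0.0], [0.0, 0.0, -1.0]]
contact_force: [-0.8, 0.0, 0.5]
width: 0.0083
grasp_force: 40.6
```

```bash
python3 st.py
```

```text
[ 0.5236  0.0481  0.131  -0.4046  0.1064  0.616   0.0766  0.0568  0.0113] 0.008598868085286338 13.7
```

>>> apply_moves:
  plan: "0.0005 0 0 0 -1;0.001 0 0 0 -1;0.0015 0 0 0 -1;0.002 0 0 0 -1;0.002 0 0 0 -1"

```text
clock: 14.17
tool_pos: [0.5236, 0.05, 0.131]
tcp_rot: [[0.005, 1.0, 0.0], [1.0, -0.005, 0.0], [0.0, 0.0, -1.0]]
contact_force: [-0.9, -0.2, 0.5]
width: 0.0084
grasp_force: 40.6
```

```bash
python3 st.py
```

```text
[ 0.5236  0.05    0.131  -0.5104 -0.1914  0.1358  0.0263  0.0841 -0.0244] 0.008633462888775095 14.3167
```

>>> apply_moves:
  plan: "0.0005 0 0 0 -1;0.001 0 0 0 -1;0.0015 0 0 0 -1;0.0015 0 0 0 -1"

```text
clock: 14.7
tool_pos: [0.5236, 0.0514, 0.131]
tcp_rot: [[0.005, 1.0, 0.0], [1.0, -0.005, -0.0], [-0.0, 0.0, -1.0]]
contact_force: [-0.4, 1.0, 0.4]
width: 0.0085
grasp_force: 40.6
```

```bash
python3 st.py; python3 - <<'E'
from h import *
s=cam('scene')
im=cv2.resize(s['color'][205:270,180:250],None,fx=9,fy=9,interpolation=cv2.INTER_CUBIC); cv2.imwrite('pics/col.png',im[:,:,::-1])
E
```

```text
[ 0.5236  0.0515  0.131  -0.2272  0.1153  0.0737 -0.0131  0.0381  0.0133] 0.008425678072845118 14.85
```

View pics/col.png

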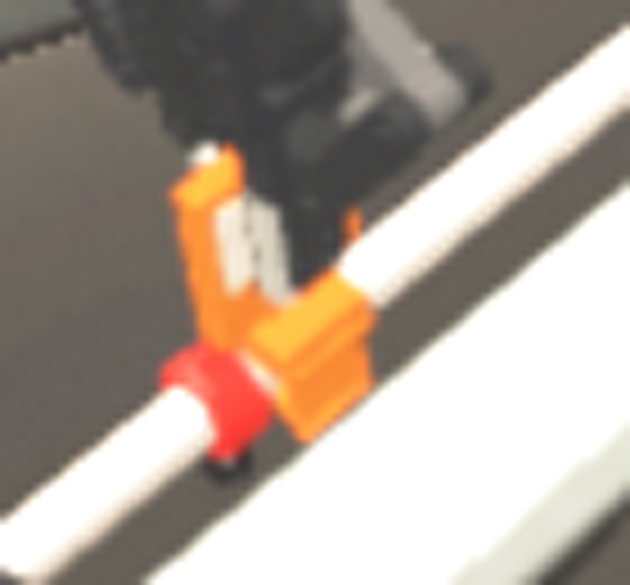

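The clip sits home on the bar with a thin white sliver of bare bar (a few mm) left to the collar at about (265,375) in the crop. I'll continue by feel.

>>> apply_moves:
  plan: "0.0005 0 0 0 -1;0.001 0 0 0 -1;0.0015 0 0 0 -1;0.002 0 0 0 -1;0.002 0 0 0 -1"

```text
clock: 15.37
tool_pos: [0.5236, 0.0535, 0.131]
tcp_rot: [[0.005, 1.0, 0.0], [1.0, -0.005, 0.0], [0.0, 0.0, -1.0]]
contact_force: [-0.6, -0.1, 0.7]
width: 0.0085
grasp_force: 40.6
```

```bash
python3 st.py
```

```text
[ 0.5236  0.0535  0.131  -0.2471  0.1795  0.3173  0.0159  0.0479 -0.0045] 0.00823008021702383 15.5167
```

>>> apply_moves:
  plan: "0.0005 0 0 0 -1;0.001 0 0 0 -1;0.001 0 0 0 -1;0.001 0 0 0 -1"

```text
clock: 15.9
tool_pos: [0.5236, 0.0539, 0.131]
tcp_rot: [[0.005, 1.0, -0.0], [1.0, -0.005, -0.001], [-0.001, -0.0, -1.0]]
contact_force: [-0.7, -4.0, 0.8]
width: 0.0084
grasp_force: 40.6
```

```bash
python3 st.py
```

```text
[ 0.5236  0.0539  0.131  -0.1565 -4.6935  0.1473 -1.1644  0.0565  0.0215] 0.008562951816027349 16.05
```

Contact with the collar at about 4.7 N. Relaxing that, then letting go and rising.

>>> apply_moves:
  plan: "-0.0006 0 0 0 -1;-0.0006 0 0 0 -1;-0.0006 0 0 0 -0.6;-0.0006 0 0 0 0;-0.0006 0 0 0 0;-0.0006 0 0 0 0;-0.0006 0 0 0 0;-0.0006 0 0 0 0"

```text
clock: 16.77
tool_pos: [0.5237, 0.0539, 0.131]
tcp_rot: [[0.005, 1.0, 0.0], [1.0, -0.005, 0.0], [0.0, 0.0, -1.0]]
contact_force: [-0.2, -0.6, 0.9]
width: 0.0425
grasp_force: 0.0
```

```bash
python3 st.py; sed -i 's/t+1/t+1.2/' prof.py; python3 prof.py | sed -n '2,5p'
```

```text
[ 0.5237  0.0539  0.131   0.1354  0.1767  0.5176 -0.015   0.0031  0.0152] 0.04292913350521753 16.9167
-0.08 bar edges px -4.75 2.75 mid -1.0 px/mm x,z -0.358 -0.25
-0.07 bar edges px -4.75 2.75 mid -1.0 px/mm x,z -0.361 -0.252
-0.06 bar edges px -4.75 2.75 mid -1.0 px/mm x,z -0.363 -0.253
-0.05 bar edges px -5.0 2.75 mid -1.12 px/mm x,z -0.366 -0.255
```

>>> apply_moves:
  plan: "0 0 -0.01 0 0;0 0 -0.02 0 0;0 0 -0.04 0 0;0 0 -0.06 0 0;0 0 -0.09 0 0;0 0 -0.12 0 0;0 0 -0.12 0 0"

```text
clock: 17.6
tool_pos: [0.5264, 0.0537, 0.2576]
tcp_rot: [[0.005, 1.0, 0.009], [1.0, -0.005, -0.0], [-0.0, 0.009, -1.0]]
contact_force: [0.7, -0.3, 0.2]
width: 0.0424
grasp_force: 0.0
```

>>> apply_moves:
  plan: "-0.04 0 0 0 0;-0.08 0 0 0 0;-0.12 0 0 0 0;-0.16 0 0 0 0;-0.2 0 0 0 0;-0.24 0 0 0 0;-0.25 0 0 0 0;-0.25 0 0 0 0"

```text
clock: 18.27
tool_pos: [0.5223, -0.1992, 0.2516]
tcp_rot: [[0.009, 1.0, 0.001], [1.0, -0.009, -0.001], [-0.001, 0.001, -1.0]]
contact_force: [-0.5, 0.2, -0.3]
width: 0.0429
grasp_force: 0.0
```

```bash
python3 - <<'E'
from h import *
from m import masks
st=readout.state(); print(st['tool_pos'],st['contact_force'],st['clock'])
s=cam('scene');t=cam('top')
for n,c,b in(('scene',s,(180,170,260,280)),('top',t,(150,170,280,215))):
    for nm,m in zip('or',masks(c)):
        x0,y0,x1,y1=b; k,l,q,ce=cv2.connectedComponentsWithStats(m[y0:y1,x0:x1])
        for i in range(1,k):
            if q[i,4]>8: print(n,nm,q[i]+[x0,y0,0,0,0],ce[i]+[x0,y0])
            if nm=='o' and n=='scene' and q[i,4]>100:
                pass
g=t['color']; print(g[188:202,180:205].reshape(14,25,3)[6].tolist())
E
```

```text
[ 0.52232913 -0.19924124  0.25158956] [-0.53887947  0.17942172 -0.31671261] 18.2667
scene o [214 217   4   5  10] [216.  218.8]
scene o [198 226  23  28 300] [210.41666667 240.24666667]
scene r [198 243  12  13  64] [204.625    248.734375]
top o [180 188  20   8 116] [189.84482759 191.43103448]
top o [264 190  16  25 139] [272.44604317 203.69064748]
top o [186 196  12   4  47] [191.61702128 197.46808511]
top o [259 210   8   5  19] [262.94736842 212.73684211]
[[250, 215, 193], [243, 154, 59], [236, 152, 0], [233, 153, 0], [234, 160, 37], [237, 167, 81], [237, 167, 81], [234, 159, 47], [234, 158, 56], [232, 157, 48], [233, 159, 52], [233, 160, 57], [234, 158, 48], [233, 160, 55], [233, 160, 55], [234, 160, 52], [236, 162, 54], [233, 161, 45], [173, 92, 20], [133, 63, 18], [157, 126, 111], [237, 238, 228], [253, 255, 255], [251, 255, 252], [250, 255, 251]]
```

```bash
python3 - <<'E'
from h import *
s=cam('scene');t=cam('top')
print('plate top L,R', onz(t,(180.6,194),.172),onz(t,(198.7,194),.172),'clip y range',onz(t,(185.5,198),.122),onz(t,(197.5,198),.122))
# plate rows at a few columns (top edge thickness)
for x in (184,189,195): print(x,t['color'][186:203,x].tolist())
# scene gap: profile along the bar near -x top of clip/collar at z=.113,x=.520
for z,x in((.111,.5205),(.108,.519)):
    ys=np.arange(.085,.03,-.002); p=proj(s,[[x+.0025,y,z] for y in ys]).astype(np.float32)
    v=cv2.remap(s['color'],p[None,:,0],p[None,:,1],cv2.INTER_LINEAR)[0]
    print([(round(y,3),*map(int,c)) for y,c in zip(ys,v)])
E
```

```text
plate top L,R [0.5189907  0.07093304 0.172     ] [0.5188367  0.02924869 0.172     ] clip y range [0.51187508 0.06782841 0.122     ] [0.51177282 0.03892993 0.122     ]
184 [[204, 208, 192], [201, 208, 193], [194, 200, 188], [209, 149, 142], [243, 129, 54], [252, 188, 54], [253, 185, 0], [254, 179, 0], [233, 160, 39], [172, 100, 77], [200, 21, 15], [190, 5, 0], [179, 94, 85], [183, 177, 164], [206, 214, 199], [206, 212, 196], [192, 197, 181]]
189 [[190, 196, 187], [214, 175, 150], [252, 176, 0], [253, 182, 0], [251, 185, 28], [251, 187, 68], [252, 182, 0], [252, 179, 0], [232, 158, 52], [187, 132, 95], [223, 131, 5], [225, 132, 0], [226, 129, 0], [218, 124, 30], [192, 157, 139], [189, 198, 188], [156, 163, 149]]
195 [[195, 200, 193], [213, 176, 151], [254, 182, 0], [253, 187, 0], [253, 189, 44], [251, 184, 68], [252, 184, 0], [254, 180, 0], [234, 160, 57], [189, 131, 97], [224, 131, 7], [226, 133, 0], [227, 134, 0], [217, 118, 0], [174, 118, 98], [148, 155, 145], [148, 156, 143]]
[(np.float64(0.085), 255, 255, 255), (np.float64(0.083), 255, 226, 215), (np.float64(0.081), 255, 151, 133)
[... 1158 characters left out ...]
p.float64(0.069), 255, 99, 74), (np.float64(0.067), 255, 122, 68), (np.float64(0.065), 254, 154, 68), (np.float64(0.063), 255, 177, 69), (np.float64(0.061), 255, 197, 74), (np.float64(0.059), 255, 199, 75), (np.float64(0.057), 255, 201, 76), (np.float64(0.055), 255, 198, 75), (np.float64(0.053), 255, 199, 75), (np.float64(0.051), 255, 199, 75), (np.float64(0.049), 255, 200, 75), (np.float64(0.047), 255, 202, 76), (np.float64(0.045), 255, 199, 75), (np.float64(0.043), 255, 200, 75), (np.float64(0.041), 255, 199, 75), (np.float64(0.039), 255, 200, 79), (np.float64(0.037), 255, 219, 137), (np.float64(0.035), 255, 252, 232), (np.float64(0.033), 255, 254, 252), (np.float64(0.031), 255, 255, 255)]
```

No gap is left: red turns directly to orange. The plate is upright over the bar, so I'm handing in.

```bash
python3 -c "
from plant import close_job
print(close_job())"
```

```text
the job is handed in; nothing more can be done
None
```

The right-most orange holder snapped home on the bare part of the bar, was slid against the red collar (about 4.7 N by the wrist sensor) and was let go upright. The job is handed in at about 18 s, and no verdict came back.

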